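# Seat a light-sensor head in the dark box of a calibrator by feel

## Robot

A 6-joint arm with a two-finger parallel gripper is mounted at the origin on the work surface. World frame = base frame: x ahead of the robot, y to its left, z up, the work surface at z = 0. Lengths are in m, angles in rad, forces in N, time in s.
With the tool pointing down it reaches from about 0.375 to 0.9 m from the base axis. Payload 3.1 kg.
Tool frame: the origin (TCP) lies at the very end of the fingers, on their centre line; the grasp point (between the pads) lies ctrl.grasp_offset behind it (ctrl.grasp_offset is the distance from the TCP to the grasp point, in m); y points along the fingers, z is the direction in which the jaws open and shut, and the axes are right-handed (so a half turn about y gives the same grasp; the last joint's range is limited). The gripper opens to 85 mm and grips with 20 to 120 N. Pads are 22 mm wide; open, the fingers measure 114 mm over their backs; the gripper's body (76 mm by 85 mm) begins 54 mm behind the grasp point. The pads swing forward as they close: fully open they stand 13 mm farther back than shut.
Start: joints at [-1.476, 0.527, 1.433, -0, 1.181, -0.178], TCP at [0.168, -0.602, 0.231] pointing down, gripper open.
Joint ranges: [-3.08, 3.08], [-0.75, 2.2], [0.22, 2.44], [-1.43, 4.57], [0, 2.65], [-2.85, 2.85]. Speed limits (rad/s): [2.79, 2.79, 3.14, 3.14, 3.14, 3.14].

## Interface

Orientations are given as a 3x3 rotation matrix whose columns are the frame's x, y, z axes.
In Python, from plant import observe, optics, workorder, ctrl gives the robot as it stands.
- The arm moves only by the shell command python3 -m jog 'ROWS' [FORCE]. ROWS is JSON, a list of rows, each a list of 3 entries, a list of its own where there are three numbers: the shift along the tool's x, y, z in mm, then the turn, a rotation vector about the tool's x, y, z in degrees, then the finger opening in mm, from 0 to 85.4. A call has 1 to 20 rows; each row is the pose to reach, as a shift and turn from the pose commanded when the call began, along the tool's axes at that moment; what a row does not reach only later rows make up. A row lasts 1/10 s, in which the tool goes at most 50 mm and 8.59 degrees, less where a joint would pass 70% of its speed; a pose out of reach is approached as far as the arm can. A call with a gripper value outside its range is refused whole. The fingers move at their own pace and stop on an object; FORCE is the grip in N (left out, the last holds). Time passes only in rows, so rows that repeat a pose let the fingers close. It gives the time, the measured TCP pose, the force and the opening at its end, in the units of the state.
- observe(): the state, without advancing time (a new reading comes with each control period).
- optics.camera(name): name is "side" or "top"; returns the picture (384x512x3 uint8, red, green, blue); there is no depth.
- optics.get_calibration(name): a dict with "camera_matrix" (3x3 intrinsics, pixels), "k1" (the pictures are not rectified: a ray, as slopes to the right and down, at radius r is drawn at 1 + k1 r^2 times it, then the intrinsics apply), "R" (3x3) and "t" (3): a world point X has camera coordinates R X + t. Camera axes: x right, y down, z forward; pixel columns grow to the right and rows downward; lengths in m; the calibration is good to about 2 mm. A picture is of the moment at which its call begins. get_calibration takes no time and is no camera call.
- workorder.sign_off(): hands the job in, once; it reports no verdict.
The state is a dict: "clock": time; "joint_pos": joint angles; "joint_velocities": joint speeds; "joint_torque": joint torques, N m; "eef_pos": TCP position; "tcp_rot": TCP orientation; "ft_force": force on the tool from outside, world axes, zero at the start; "torque": the same for the moment, N m; "gripper_width": opening from 0.0 (shut) to 1.0 (fully open).
Only numpy, scipy, OpenCV 4.12 (cv2) and the standard library are available. Lean on these libraries where they do the work, as an engineer would, in place of code of your own. Each camera call takes 0.05 s, during which the arm holds its last target.

## Task

Put the light-sensor head from the mat into the dark box and, sliding it lightly over the black seat plate, find the hidden seat and let the head drop fully home in it, upright, then let go and take the hand away. Do not force it, and leave the other things on the bench where they are.

Things in the scene. Friction and masses are not known exactly. Their poses are not given: they have to be found in the camera images.
- box: Dark box of a light-meter calibrator, fixed: white hood on a plinth 230 x 290 mm, matt black inside, grey finned lamp house on the roof (top at z 275). Origin on the bench under the middle of the chamber. Its open front faces its own -x (towards the robot, turned by its yaw), y across the opening, z up. Inside: side walls at y +-115 mm, back wall at x +92, roof underside at z 209.
- box_mid (a point): Point on top of the level black seat plate (the chamber floor, 34 mm above the bench) at mid-travel of its centring slide; axes as the box. The seat, a plain round recess 54 mm wide and 7 mm deep in the plate, cannot be seen: the plate was clamped with the seat's middle anywhere within +-13 mm of this point in x and +-13 in y. It is found by sliding the head on the plate; the plate does not move.
- roof_edge (a point): Middle of the lower front edge of the roof: 43 mm in front (-x) of box_mid and 175 mm above the seat plate. The roof covers all behind it (a round light port at x +12 mm, 68 mm wide, hangs 6 mm lower), so that over the seat plate the tool must lean back 35 to 45 degrees from vertical, out of the opening.
- sill (a point): Middle of the top of the grey sill across the front, 40 mm above the bench, 6 mm above the seat plate; it covers x -105 to -77 mm of the box. The white slide covers at its two ends and along the side walls (y 115 to 145 mm either side) have their top 44 mm above the bench.
- head_mid (a point): Light-sensor head: cordless aluminium puck, black band near its foot, white diffuser on top; 50 mm diameter, 48 mm high (plain cylinder to 44, chamfered foot), 0.15 to 0.31 kg. Point on its axis, 24 mm above its foot; z is its axis. It starts upright on the mat. On the seat plate this point is 58 mm above the bench, in the seat 51. Grip it some 30 mm above its foot, so that the fingertips clear the plate.
- mat: Blue-green rubber bench mat, 210 x 190 x 3 mm, fixed; origin at the centre of its underside. The head, the ring gauge and the dust cap stand on it, in places that change, at least 105 mm apart.
- ring_gauge: Bystander: steel ring, 54 mm diameter, 20 mm high, on the mat; origin at the centre of its underside.
- dust_cap: Bystander: black plastic cap, 56 mm diameter, 22 mm high, on the mat; origin at the centre of its underside.
- caliper: Bystander: steel and black caliper lying flat at the right, 235 mm long, 11 mm high; origin under the middle of its beam.
- cleaner: Bystander: white bottle with a blue cap, 50 mm diameter, 120 mm high, beside the dark box at its left; origin at the centre of its underside.
- driver: Bystander: blue screwdriver, 170 mm long, lying flat on the bench in front of the dark box, under 35 mm high; origin under the tool.
- head: The same light-sensor head as a body; origin at the centre of its foot.
Things that resemble listed ones, but are neither listed nor needed, are in the scene too. Several things look just like the head: the one meant starts nearest to the robot's base.

How it is judged:
At the end, for the whole second after the job is handed in: The head stands upright (within 3.4 degrees) and at rest at the bottom of the seat in the dark box, its foot at least 4.5 mm below the surface of the seat plate (the seat is 7 mm deep) and its axis within 25 mm of the mid-travel point, released (z of head_mid in the frame of box between 0.047 and 0.0535 m and horizontal distance between head_mid and box_mid below 0.025 m and angle between head_mid's own z axis and vertical below 0.06 rad and linear speed of head below 0.02 m/s); the robot touches nothing.
It fails at once if the head is forced: pushed against the dark box (seat plate, walls) with more than 80 N (contact force between head and box above 80 N).
It fails at once if a bystander (ring gauge, dust cap, caliper, cleaner bottle, screwdriver) is shifted by more than 25 mm (distance of any of ring_gauge, dust_cap, caliper, cleaner, driver from where it was at the start of the episode above 0.025 m).
It also fails if it takes over 72 s, if anything falls off the work surface, if the arm or the gripper's body presses on something with over 40 N, if the wrist force passes 120 N, or if a joint passes its speed limit or range.

## Working session

There is one attempt and no reset: what is moved stays moved. The work goes in short steps, Python scripts to look and compute and a shell command to move; the robot and the scene stay as the last step left them, time stands still between calls to the robot, and variables do not carry over. Pictures are saved under pics/ and viewed, and the job is handed in when it is done.

```bash
ls; mkdir -p pics; python3 - <<'E'
from plant import observe, optics, workorder, ctrl
import cv2, numpy as np
np.set_printoptions(precision=4,suppress=True)
s=observe(); print(s); print(ctrl.grasp_offset)
for n in("side","top"):
    cv2.imwrite(f"pics/{n}0.png",cv2.cvtColor(optics.camera(n),cv2.COLOR_RGB2BGR)); print(n,optics.get_calibration(n))
E
```

```text
pics
{'clock': 0.0, 'joint_pos': array([-1.4765,  0.5284,  1.4339,  0.    ,  1.1814, -0.1785]), 'joint_velocities': array([-0.0012, -0.0024,  0.0009,  0.0003, -0.0007, -0.0003]), 'joint_torque': array([  0.0005, -44.2346, -17.8026,  -0.0002,   0.0086,   0.    ]), 'eef_pos': array([ 0.1683, -0.6011,  0.2303]), 'tcp_rot': array([[-0.963 , -0.0002,  0.2694],
       [-0.2694,  0.0022, -0.963 ],
       [-0.0004, -1.    , -0.0021]]), 'ft_force': array([ 0.8032, -0.1305, -0.8485]), 'torque': array([-0.007 ,  0.0237,  0.0182]), 'gripper_width': 1.0005897076313095}
0.0187
side {'camera_matrix': array([[384.4221,   0.    , 247.9212],
       [  0.    , 384.4221, 190.5257],
       [  0.    ,   0.    ,   1.    ]]), 'k1': -0.028007141894466656, 'R': array([[ 0.9877, -0.1559, -0.0149],
       [-0.1262, -0.736 , -0.6651],
       [ 0.0927,  0.6588, -0.7466]]), 't': array([-0.5459,  0.1283,  1.2568])}
top {'camera_matrix': array([[464.3089,   0.    , 248.9587],
       [  0.    , 464.3089, 194.5167],
       [  0.    ,   0.    ,   1.    ]]), 'k1': -0.04518878299173971, 'R': array([[ 0.0211, -0.9996,  0.0178],
       [-0.992 , -0.0231, -0.1242],
       [ 0.1245, -0.0151, -0.9921]]), 't': array([-0.0662,  0.566 ,  1.5097])}
```

View pics/side0.png

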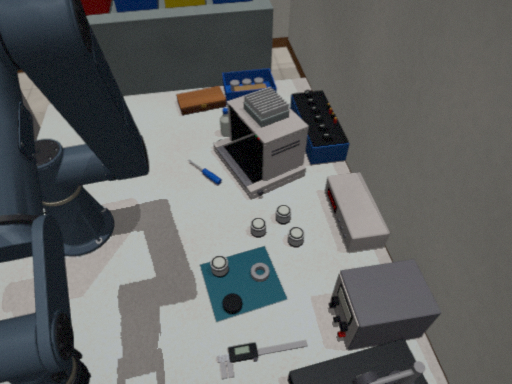

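View pics/top0.png

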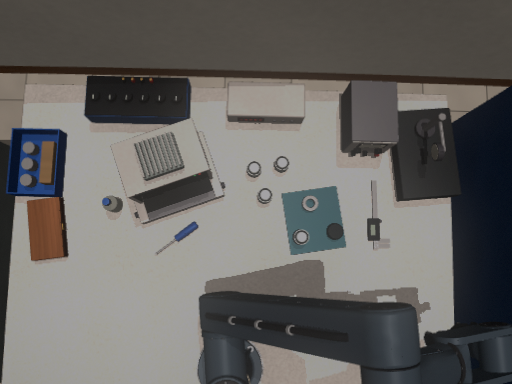

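The top view shows the head on the mat at (301,237), the ring at (310,203), and the cap at (335,231). The box is turned, with its opening toward the lower right around (180,195). The driver is at (180,237). The side view shows the head at (220,265) and the box opening at about (240,160). Next I'll zoom in.

```bash
cat > h.py <<'E'
import numpy as np, cv2
from plant import observe, optics, ctrl
np.set_printoptions(precision=4,suppress=True)
def cal(n):
    c=optics.get_calibration(n); return c["camera_matrix"],c["k1"],np.array(c["R"]),np.array(c["t"])
def ray(n,uv):
    K,k,R,t=cal(n); p=cv2.undistortPoints(np.array([[uv]],float),K,np.array([k,0,0,0,0.]))[0,0]
    d=R.T@np.array([p[0],p[1],1]); return -R.T@t,d/np.linalg.norm(d)
def plane(n,uv,z):
    o,d=ray(n,uv); return o+d*(z-o[2])/d[2]
def proj(n,X):
    K,k,R,t=cal(n); return cv2.projectPoints(np.array(X,float).reshape(-1,3),cv2.Rodrigues(R)[0],t,K,np.array([k,0,0,0,0.]))[0][:,0]
def shot(n): return cv2.cvtColor(optics.camera(n),cv2.COLOR_RGB2BGR)
def two(a,b):
    (o1,d1),(o2,d2)=ray("side",a),ray("top",b)
    A=np.stack([d1,-d2],1); l=np.linalg.lstsq(A,o2-o1,rcond=None)[0]
    p,q=o1+l[0]*d1,o2+l[1]*d2; return (p+q)/2,np.linalg.norm(p-q)
def crop(im,x0,x1,y0,y1,f,name):
    cv2.imwrite(f"pics/{name}.png",cv2.resize(im[y0:y1,x0:x1],None,fx=f,fy=f,interpolation=cv2.INTER_CUBIC))
E
python3 - <<'E'
from h import *
s=cv2.imread("pics/side0.png");t=cv2.imread("pics/top0.png")
crop(t,100,240,110,260,5*.8,"topbox"); crop(s,200,320,80,205,4.6,"sidebox")
crop(t,275,355,180,260,7,"topmat"); crop(s,195,290,235,320,7,"sidemat")
E
```

```text
(no output)
```

View pics/topbox.png

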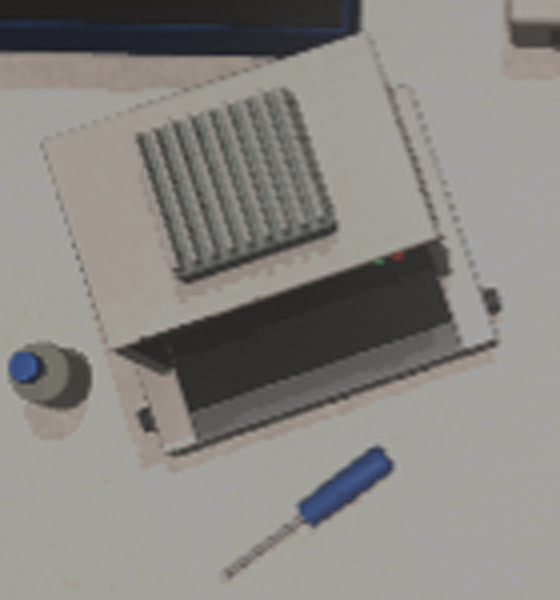

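View pics/sidebox.png

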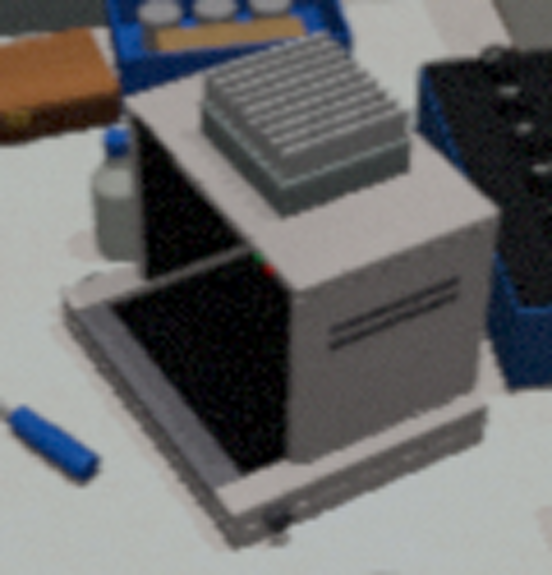

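View pics/topmat.png

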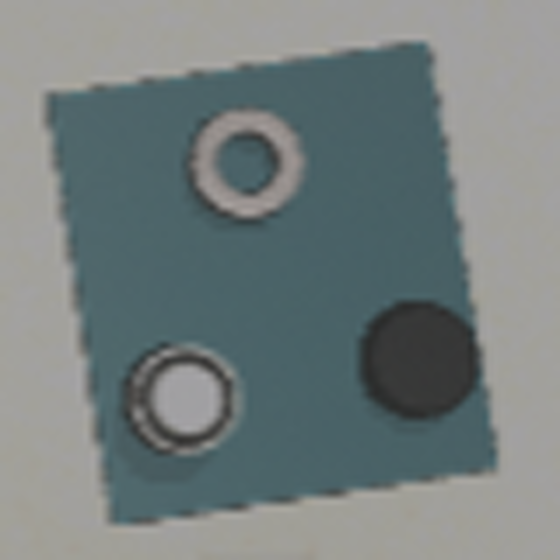

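View pics/sidemat.png

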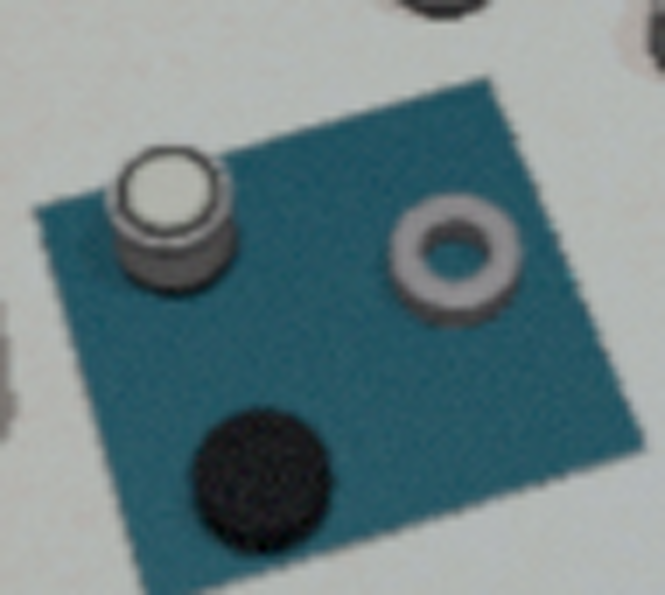

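```bash
python3 - <<'E'
from h import *
for n in("side","top"):
    K,k,R,t=cal(n); print(n,"cam at",-R.T@t)
T=lambda x,y:(100+x/4-.4,110+y/4-.4); S=lambda x,y:(200+x/4.6-.4,80+y/4.6-.4)
print("head top:",plane("top",(300.8,236.6),.051),plane("side",(218.8,261.6),.051))
pl=[("FL top",plane("top",T(172,453),.044)),("FR top",plane("top",T(496,342),.044)),("BR top",plane("top",T(410,86),.044)),
("FL side",plane("side",S(66,292),.044)),("FR side",plane("side",S(232,512),.044)),("BR side",plane("side",S(487,405),.044))]
for a,b in pl: print(a,b)
fl,fr=pl[0][1],pl[1][1]; print(np.linalg.norm(fl-fr)); 
fl2,fr2=pl[3][1],pl[4][1]; print(np.linalg.norm(fl2-fr2))
for q in((fl,fr),(fl2,fr2)):
    d=(q[0]-q[1])[:2]; yaw=np.arctan2(-d[0],d[1]); ex=np.array([np.cos(yaw),np.sin(yaw)])
    print(np.degrees(yaw),(q[0]+q[1])[:2]/2+.105*ex)
print("hood FR top roof",two(S(297,288),T(438,238)),"FL",two(S(128,104),T(113,350)),"BR",two(S(497,212),T(368,33)))
for n,p in(("drv",(232,576)),("drv",(385,455))): print(n,plane("top",T(*p),.015))
E
```

```text
side cam at [ 0.4389 -0.8186  1.0155]
top cam at [ 0.3749 -0.0304  1.5693]
head top: [ 0.4308 -0.2258  0.051 ] [ 0.4327 -0.2252  0.051 ]
FL top [0.4645 0.2934 0.044 ]
FR top [0.5624 0.0303 0.044 ]
BR top [0.7778 0.1087 0.044 ]
FL side [0.4695 0.2998 0.044 ]
FR side [0.5662 0.0357 0.044 ]
BR side [0.7788 0.1118 0.044 ]
0.28073670746402685
0.2813037193526295
20.408590373969556 [0.6119 0.1985]
20.10838050989771 [0.6165 0.2039]
hood FR top roof (array([0.6169, 0.0677, 0.2256]), np.float64(0.0017973513153511419)) FL (array([0.5298, 0.3027, 0.2207]), np.float64(0.003038321821587621)) BR (array([0.7709, 0.125 , 0.2238]), np.float64(0.0015771901001792083))
drv [0.3654 0.2449 0.015 ]
drv [0.4687 0.1215 0.015 ]
```

```bash
cat >> h.py <<'E'
def Rlean(phi,tilt):
    p,t=np.radians([phi,tilt]); a=np.array([np.cos(p)*np.sin(t),np.sin(p)*np.sin(t),-np.cos(t)])
    z=np.array([np.sin(p),-np.cos(p),0]); return np.stack([np.cross(a,z),a,z],1)
def go(G,phi,tilt,R0=None,p0=None):
    """row (shift mm, rotvec deg) bringing grasp point to G with lean"""
    s=observe(); R0=np.array(s["tcp_rot"]) if R0 is None else R0; p0=np.array(s["eef_pos"]) if p0 is None else p0
    R=Rlean(phi,tilt); p=np.array(G)+ctrl.grasp_offset*R[:,1]
    return (R0.T@(p-p0)*1e3).round(1), np.degrees(cv2.Rodrigues(R0.T@R)[0][:,0]).round(2), p
E
python3 - <<'E'
from h import *
print(go((.432,-.2255,.135),-40,42))
E
```

```text
(array([-362.2,  110. , -280.3]), array([20.47, 53.  , 38.63]), array([ 0.4416, -0.2335,  0.1211]))
```

```bash
python3 -m jog '[[[-180,55,-140],[10.2,26.5,19.3],85],[[-362,110,-280],[20.5,53,38.6],85],[[-362,110,-280],[20.5,53,38.6],85],[[-362,110,-280],[20.5,53,38.6],85],[[-362,110,-280],[20.5,53,38.6],85],[[-362,110,-280],[20.5,53,38.6],85],[[-362,110,-280],[20.5,53,38.6],85],[[-362,110,-280],[20.5,53,38.6],85],[[-362,110,-280],[20.5,53,38.6],85],[[-362,110,-280],[20.5,53,38.6],85],[[-362,110,-280],[20.5,53,38.6],85],[[-362,110,-280],[20.5,53,38.6],85],[[-362,110,-280],[20.5,53,38.6],85],[[-362,110,-280],[20.5,53,38.6],85]]' 60
python3 - <<'E'
from h import *
s=observe();print(s["joint_pos"]); 
print(go((.432,-.2255,.034),-40,42))
crop(shot("top"),240,370,160,290,5,"t1"); crop(shot("side"),130,300,180,330,4.5,"s1")
E
```

```text
clock: 1.5
eef_pos: [0.4366, -0.2808, 0.144]
tcp_rot: [[-0.583, 0.553, -0.595], [0.452, -0.389, -0.803], [-0.675, -0.737, -0.023]]
ft_force: [0.6, -0.3, -0.3]
gripper_width: 0.996
[-0.9012  0.5665  2.3325  2.7391  0.5134 -1.3968]
(array([102.1,  75.7, -38. ]), array([ 3.3 ,  1.66, -0.46]), array([ 0.4416, -0.2335,  0.0201]))
```

View pics/t1.png

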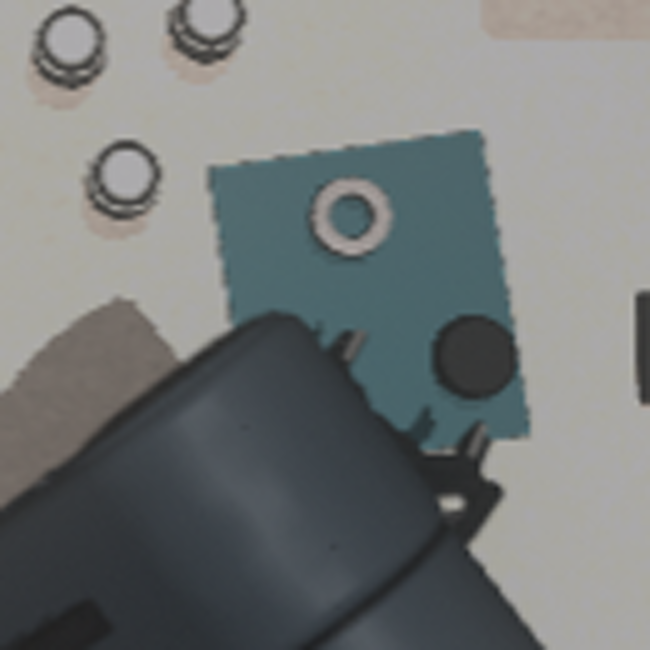

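View pics/s1.png

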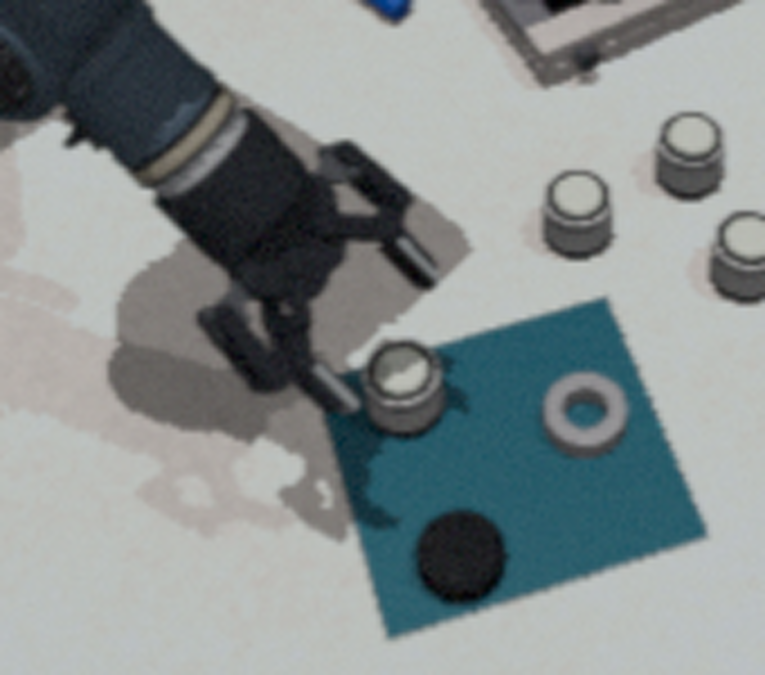

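The top view hides the head under the wrist. The side view shows the open fingers behind the head, which still stands at about (219,266). The motion is lagging and the wrist has flipped (j4 = 2.74), so I'll fit a simple kinematic model to choose a comfortable lean.

```bash
cat >> h.py <<'E'
from scipy.spatial.transform import Rotation as Ro
from scipy.optimize import least_squares
def fk(j,P):
    h,L1,L2,Lt,d,e=P
    A=Ro.from_euler('z',j[0])
    up=lambda q:np.array([np.sin(q),0,np.cos(q)]); fw=lambda q:np.array([np.cos(q),0,-np.sin(q)])
    R3=A*Ro.from_euler('y',j[1]+j[2]); R6=R3*Ro.from_euler('z',j[3])*Ro.from_euler('y',j[4])*Ro.from_euler('z',j[5])
    p=A.apply(np.array([0,d,h])+L1*up(j[1])+L2*up(j[1]+j[2])+e*fw(j[1]+j[2]))+Lt*R6.apply([0,0,1])
    return p,R6.as_matrix()
D=[([-1.4765,.5284,1.4339,0,1.1814,-.1785],[.1683,-.6011,.2303])]
E
python3 - <<'E'
from h import *
s=observe()
for sg in(1,-1):
  for sg6 in (1,-1):
    j=np.array(s["joint_pos"])*[1,1,1,sg,1,sg6]; print(sg,sg6); print(fk(j,[0]*6)[1]); j0=np.array(D[0][0])*[1,1,1,sg,1,sg6];print(fk(j0,[0]*6)[1])
print(s["tcp_rot"],s["joint_pos"],s["eef_pos"])
E
```

```text
1 1
[[ 0.5898  0.5888  0.5526]
 [ 0.8071 -0.4513 -0.3806]
 [ 0.0253  0.6705 -0.7414]]
[[-0.2694  0.963  -0.0002]
 [ 0.963   0.2694  0.0021]
 [ 0.0021  0.0004 -1.    ]]
1 -1
[[-0.3473 -0.7576  0.5526]
 [-0.9139  0.1414 -0.3806]
 [ 0.2102 -0.6372 -0.7414]]
[[ 0.0841  0.9965 -0.0002]
 [ 0.9965 -0.0841  0.0021]
 [ 0.0021 -0.0004 -1.    ]]
-1 1
[[ 0.9682 -0.0306  0.2482]
 [ 0.1354 -0.7701 -0.6234]
 [ 0.2102  0.6372 -0.7414]]
[[-0.2694  0.963  -0.0002]
 [ 0.963   0.2694  0.0021]
 [ 0.0021  0.0004 -1.    ]]
-1 -1
[[-0.9181 -0.3091  0.2482]
 [-0.3956  0.6744 -0.6234]
 [ 0.0253 -0.6705 -0.7414]]
[[ 0.0841  0.9965 -0.0002]
 [ 0.9965 -0.0841  0.0021]
 [ 0.0021 -0.0004 -1.    ]]
[[-0.5888  0.5526 -0.5898]
 [ 0.4513 -0.3806 -0.8071]
 [-0.6705 -0.7414 -0.0253]] [-0.8975  0.5675  2.3357  2.7324  0.5114 -1.3926] [ 0.4364 -0.2764  0.1425]
```

```bash
python3 - <<'E'
from h import *
s=observe()
DD=D+[(s["joint_pos"],s["eef_pos"])]
f=lambda P:np.concatenate([fk(j,[*P,0])[0]-p for j,p in DD])
for x0 in([.2,.45,.4,.25,.1],[.3,.4,.45,.3,.1]):
    r=least_squares(f,x0); print(r.x,r.cost**.5)
E
```

```text
[-0.2964  0.786   0.2164  0.0477  0.1352] 0.03681799618266769
[-0.2964  0.786   0.2164  0.0477  0.1352] 0.036817996182667706
```

```bash
python3 -m jog '[[[0,0,0],[0,0,0],85],[[0,0,0],[0,0,0],85]]'
python3 - <<'E'
from h import *
s=observe(); print(s["joint_pos"])
def fk2(j,P):
    h,L1,L2,Lt,dw=P
    A=Ro.from_euler('z',j[0]); up=lambda q:np.array([np.sin(q),0,np.cos(q)])
    R4=A*Ro.from_euler('y',j[1]+j[2])*Ro.from_euler('z',j[3]); R6=R4*Ro.from_euler('y',j[4])
    return A.apply(np.array([0,0,h])+L1*up(j[1])+L2*up(j[1]+j[2]))+R4.apply([0,dw,0])+Lt*R6.apply([0,0,1])
DD=D+[([-0.8975,0.5675,2.3357,2.7324,0.5114,-1.3926],[ 0.4364,-0.2764,0.1425]),(s["joint_pos"],s["eef_pos"])]
f=lambda P:np.concatenate([fk2(j,P)-p for j,p in DD])
for x0 in([.2,.45,.4,.25,.1],[.3,.4,.45,.3,-.1]):
    r=least_squares(f,x0); print(r.x,r.cost**.5)
E
```

```text
clock: 1.8
eef_pos: [0.4366, -0.2814, 0.1445]
tcp_rot: [[-0.584, 0.554, -0.593], [0.45, -0.387, -0.805], [-0.676, -0.737, -0.023]]
ft_force: [0.2, -0.1, -0.1]
gripper_width: 0.995
[-0.905   0.5648  2.3315  2.7271  0.5117 -1.3909]
[ 1.3354 -0.1248  0.6589  0.6621  0.0084] 0.12700168004226622
[ 1.3354 -0.1248  0.6589  0.6621  0.0084] 0.12700168004226617
```

```bash
python3 - <<'E'
from h import *
print(go((.432,-.2255,.145),40,42))
print(plane("top",(310,203),.023),plane("top",(335,231),.025))
E
```

```text
(array([ 34.9, -12.1, -54.2]), array([-50.5 , -57.28,  -1.33]), array([ 0.4416, -0.2175,  0.1311]))
[ 0.545  -0.2595  0.023 ] [ 0.4528 -0.3435  0.025 ]
```

```bash
python3 -m jog '[[[35,-12,-54],[-50.5,-57.3,-1.3],85],[[35,-12,-54],[-50.5,-57.3,-1.3],85],[[35,-12,-54],[-50.5,-57.3,-1.3],85],[[35,-12,-54],[-50.5,-57.3,-1.3],85],[[35,-12,-54],[-50.5,-57.3,-1.3],85],[[35,-12,-54],[-50.5,-57.3,-1.3],85],[[35,-12,-54],[-50.5,-57.3,-1.3],85],[[35,-12,-54],[-50.5,-57.3,-1.3],85],[[35,-12,-54],[-50.5,-57.3,-1.3],85],[[35,-12,-54],[-50.5,-57.3,-1.3],85],[[35,-12,-54],[-50.5,-57.3,-1.3],85],[[35,-12,-54],[-50.5,-57.3,-1.3],85],[[35,-12,-54],[-50.5,-57.3,-1.3],85],[[35,-12,-54],[-50.5,-57.3,-1.3],85]]'
python3 - <<'E'
from h import *
s=observe();print(s["joint_pos"]); print(go((.432,-.2255,.145),40,42));print(go((.432,-.2255,.034),40,42))
E
```

```text
clock: 3.2
eef_pos: [0.4405, -0.2155, 0.1307]
tcp_rot: [[-0.571, 0.512, 0.642], [-0.475, 0.431, -0.767], [-0.67, -0.743, -0.003]]
ft_force: [0.1, -0.0, -0.2]
gripper_width: 0.996
[-1.1221  0.6298  2.01    0.9108  0.963  -0.9632]
(array([ 0. , -0.6,  2.2]), array([ 0.08, -0.15, -0.03]), array([ 0.4416, -0.2175,  0.1311]))
(array([74.4, 81.9,  2.5]), array([ 0.08, -0.15, -0.03]), array([ 0.4416, -0.2175,  0.0201]))
```

```bash
python3 - <<'E'
from h import *
crop(shot("side"),140,310,190,330,4.5,"s2");crop(shot("top"),240,370,170,290,5,"t2")
s=observe();print(proj("side",[s["eef_pos"]]),proj("top",[s["eef_pos"]]))
E
```

```text
[[219.2993 243.0025]] [[300.9027 232.4164]]
```

View pics/s2.png

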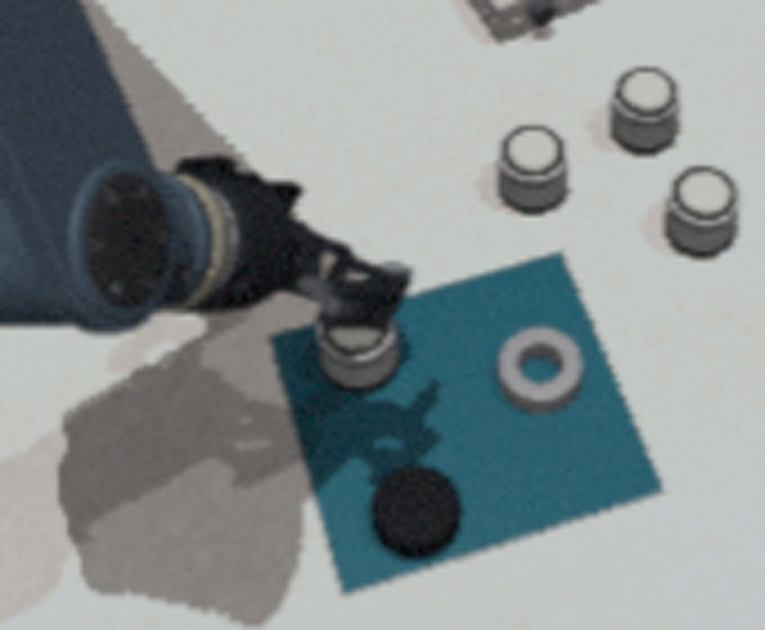

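View pics/t2.png

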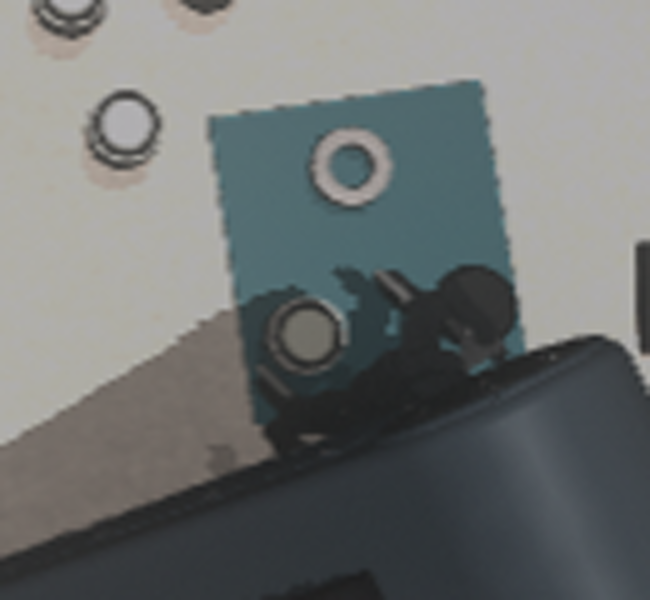

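The side view shows the head at (219,268) with the fingers just above it. The top view shows the open fingers either side of the head at (301,237), with the ring and cap clear. Next I descend and grip.

```bash
python3 -m jog '[[[25,27,2],[0,0,0],85],[[50,55,2],[0,0,0],85],[[74,82,2.5],[0,0,0],85],[[74,82,2.5],[0,0,0],85],[[74,82,2.5],[0,0,0],85],[[74,82,2.5],[0,0,0],85]]' 60
python3 - <<'E'
from h import *
print(go((.432,-.2255,.034),40,42))
E
python3 -m jog '[[[0,0,0],[0,0,0],40],[[0,0,0],[0,0,0],40],[[0,0,0],[0,0,0],40],[[0,0,0],[0,0,0],40],[[0,0,0],[0,0,0],40],[[0,0,0],[0,0,0],40],[[0,0,0],[0,0,0],40],[[0,0,0],[0,0,0],40],[[0,0,0],[0,0,0],40],[[0,0,0],[0,0,0],40]]' 60
python3 - <<'E'
from h import *
s=observe();print(s["eef_pos"],s["gripper_width"]*85.4,s["joint_pos"])
crop(shot("side"),140,310,190,330,4.5,"s3")
E
```

```text
clock: 3.9
eef_pos: [0.443, -0.2184, 0.0218]
tcp_rot: [[-0.569, 0.513, 0.643], [-0.478, 0.43, -0.766], [-0.67, -0.743, 0.001]]
ft_force: [0.5, -0.8, -0.1]
gripper_width: 0.994
(array([ 1.5,  0.9, -1.6]), array([-0.02,  0.04, -0.03]), array([ 0.4416, -0.2175,  0.0201]))
clock: 4.9
eef_pos: [0.4429, -0.2183, 0.022]
tcp_rot: [[-0.568, 0.514, 0.643], [-0.477, 0.431, -0.766], [-0.671, -0.742, 0.001]]
ft_force: [-3.9, -1.4, 8.0]
gripper_width: 0.564
[ 0.4429 -0.2183  0.022 ] 48.13455336630909 [-1.121   0.8779  2.0156  1.0871  0.8249 -1.2416]
```

View pics/s3.png

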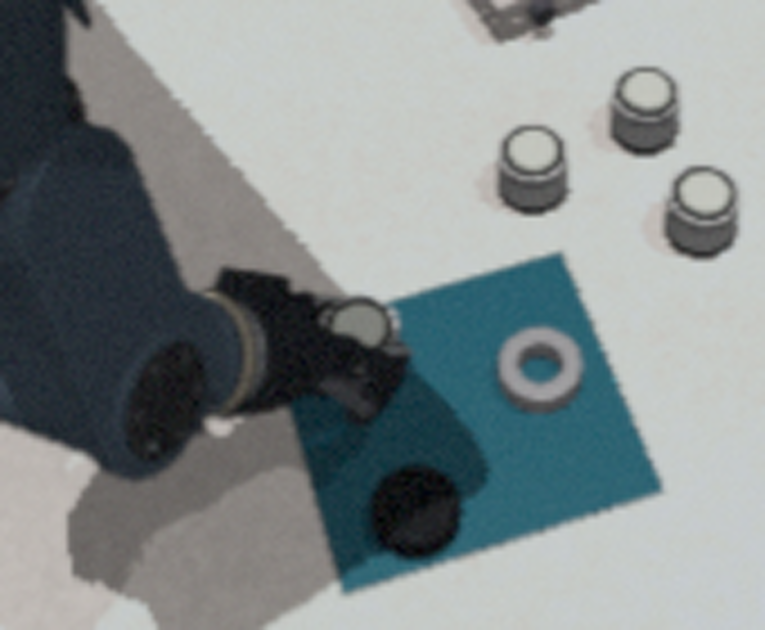

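The side view shows the head gripped upright, with its cap at about (220,262). The opening reads ~48–50 mm, which matches the 50 mm diameter. Next I lift it.

```bash
python3 -m jog '[[[-27,-30,0],[0,0,0],40],[[-54,-60,0],[0,0,0],40],[[-80,-89,0],[0,0,0],40],[[-80,-89,0],[0,0,0],40],[[-80,-89,0],[0,0,0],40]]'
python3 - <<'E'
from h import *
s=observe();print(s["gripper_width"]*85.4)
ex=np.array([np.cos(np.radians(20.3)),np.sin(np.radians(20.3))]); G=np.array([.614,.201])-.080*ex
print(G, go((*G,.150),20.3,42))
E
```

```text
clock: 5.45
eef_pos: [0.4426, -0.2189, 0.1405]
tcp_rot: [[-0.569, 0.512, 0.643], [-0.48, 0.428, -0.766], [-0.668, -0.744, 0.002]]
ft_force: [-0.9, -0.4, -3.2]
gripper_width: 0.564
48.20624952301206
[0.539  0.1732] (array([-248.8,  228.5, -234.1]), array([13.09, 14.76,  0.08]), array([0.5507, 0.1776, 0.1361]))
```

```bash
python3 -m jog '[[[-62,57,-58],[3.3,3.7,0],40],[[-124,114,-117],[6.6,7.4,0],40],[[-186,171,-175],[9.9,11.1,0],40],[[-249,228.5,-234],[13.1,14.8,0],40],[[-249,228.5,-234],[13.1,14.8,0],40],[[-249,228.5,-234],[13.1,14.8,0],40],[[-249,228.5,-234],[13.1,14.8,0],40],[[-249,228.5,-234],[13.1,14.8,0],40],[[-249,228.5,-234],[13.1,14.8,0],40],[[-249,228.5,-234],[13.1,14.8,0],40],[[-249,228.5,-234],[13.1,14.8,0],40],[[-249,228.5,-234],[13.1,14.8,0],40],[[-249,228.5,-234],[13.1,14.8,0],40],[[-249,228.5,-234],[13.1,14.8,0],40]]'
python3 - <<'E'
from h import *
s=observe();print(s["joint_pos"],s["gripper_width"]*85.4)
ex=np.array([np.cos(np.radians(20.3)),np.sin(np.radians(20.3))]); G=np.array([.614,.201])-.080*ex
print(go((*G,.150),20.3,42));print(go((*G,.087),20.3,42))
crop(shot("side"),170,320,70,205,5,"s4");crop(shot("top"),90,240,110,250,5,"t4")
E
```

```text
clock: 6.85
eef_pos: [0.551, 0.1762, 0.1366]
tcp_rot: [[-0.7, 0.626, 0.343], [-0.253, 0.232, -0.939], [-0.668, -0.744, -0.004]]
ft_force: [0.1, -0.5, -2.1]
gripper_width: 0.565
[-0.0099  0.5874  2.1767  2.4791  0.3978 -1.218 ] 48.282288321272716
(array([ 0.2,  0.5, -1.4]), array([ 0.03, -0.34,  0.11]), array([0.5507, 0.1776, 0.1361]))
(array([42.3, 47.4, -1.1]), array([ 0.03, -0.34,  0.11]), array([0.5507, 0.1776, 0.0731]))
```

View pics/s4.png

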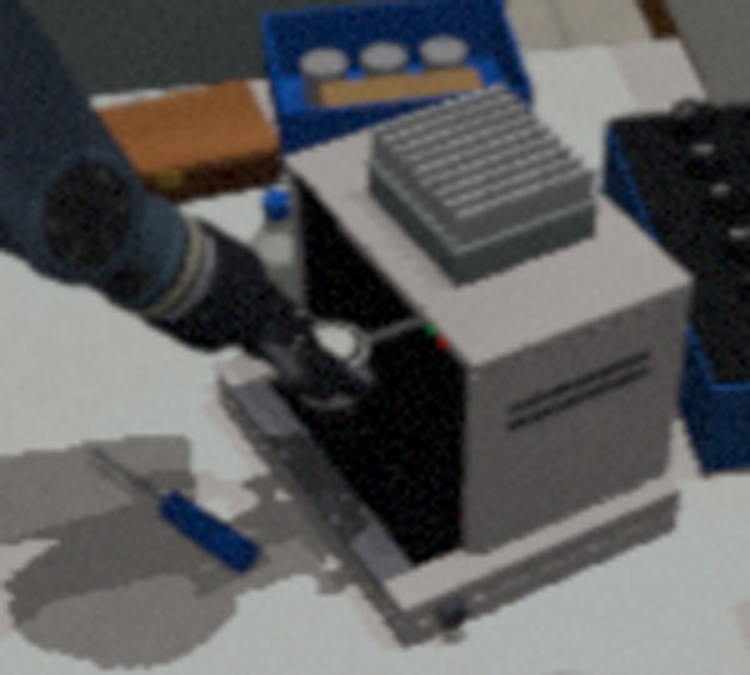

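View pics/t4.png

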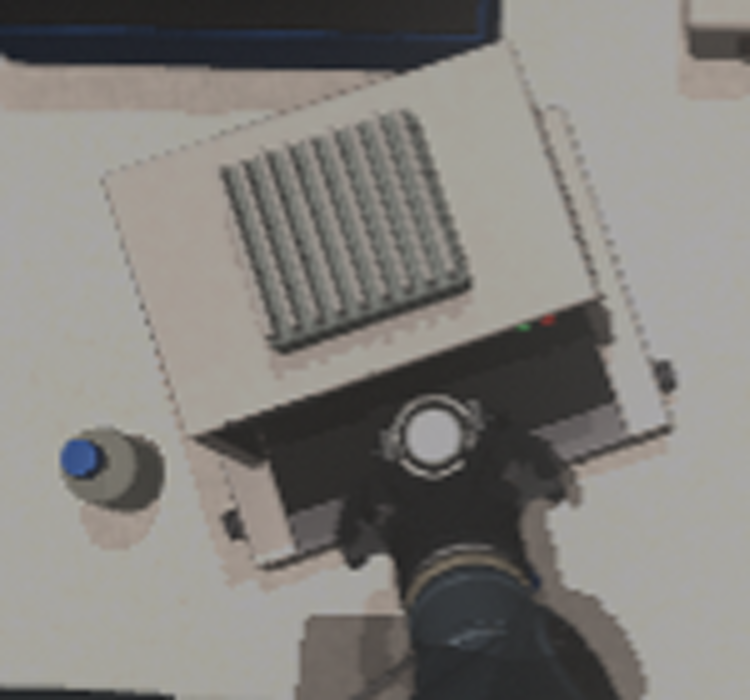

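The side view shows the head upright in front of the opening, at (237,138) in full-picture pixels. The top view shows it in the middle of the opening at (176,196), with the roof edge behind it. Next I descend in front of the roof.

```bash
python3 -m jog '[[[21,24,-1.5],[0,-0.3,0],40],[[42,47.5,-1.5],[0,-0.3,0],40],[[42,47.5,-1.5],[0,-0.3,0],40],[[42,47.5,-1.5],[0,-0.3,0],40]]'
python3 - <<'E'
from h import *
print("head top seen",two((236.8,137.6),(176.2,196.2)))
R=np.array(observe()["tcp_rot"]);print(go((.614,.201,.087),20.3,42)[0])
ex=np.array([np.cos(np.radians(20.3)),np.sin(np.radians(20.3)),0]); ey=np.array([-ex[1],ex[0],0])
for bx,z in((-30,.085),(-15,.080),(-15,.070)): print(bx,go(np.array([.614,.201,z])+bx/1e3*ex,20.3,42)[:2])
print("ex,ey,ez in tool",R.T@ex,R.T@ey,R.T@[0,0,1])
E
```

```text
clock: 7.35
eef_pos: [0.5508, 0.1796, 0.0733]
tcp_rot: [[-0.698, 0.625, 0.349], [-0.259, 0.234, -0.937], [-0.668, -0.744, -0.002]]
ft_force: [0.6, -0.2, -2.2]
gripper_width: 0.57
head top seen (array([0.5422, 0.1688, 0.1701]), np.float64(0.003848341895494602))
[-58.8  53.    2. ]
-30 (array([-35.2,  34.5,   1.9]), array([0.15, 0.03, 0.1 ]))
-15 (array([-43. ,  48.2,   2. ]), array([0.15, 0.03, 0.1 ]))
-15 (array([-36.3,  55.6,   2. ]), array([0.15, 0.03, 0.1 ]))
ex,ey,ez in tool [-0.7443  0.6679  0.0022] [-0.0006  0.0026 -1.    ] [-0.6679 -0.7443 -0.0016]
```

```bash
python3 -m jog '[[[-18,17,1],[0,0,0],40],[[-35,34.5,2],[0,0,0],40],[[-43,48,2],[0,0,0],40],[[-43,48,2],[0,0,0],40],[[-37,55,2],[0,0,0],40],[[-37,55,2],[0,0,0],40]]'
python3 -m jog '[[[0.7,0.7,0],[0,0,0],40],[[0.7,0.7,0],[0,0,0],40]]'
```

```text
clock: 7.95
eef_pos: [0.6101, 0.2001, 0.0571]
tcp_rot: [[-0.699, 0.624, 0.349], [-0.26, 0.234, -0.937], [-0.667, -0.745, -0.001]]
ft_force: [-0.5, -0.1, -1.8]
gripper_width: 0.563
clock: 8.15
eef_pos: [0.611, 0.2003, 0.0562]
tcp_rot: [[-0.698, 0.625, 0.349], [-0.259, 0.234, -0.937], [-0.668, -0.744, -0.001]]
ft_force: [-0.1, 0.1, -2.2]
gripper_width: 0.565
```

```bash
python3 -m jog '[[[0.7,0.7,0],[0,0,0],40],[[0.7,0.7,0],[0,0,0],40]]'
```

```text
clock: 8.35
eef_pos: [0.6115, 0.2004, 0.0553]
tcp_rot: [[-0.697, 0.626, 0.35], [-0.26, 0.234, -0.937], [-0.668, -0.744, -0.001]]
ft_force: [0.1, 0.1, -2.4]
gripper_width: 0.563
```

```bash
python3 -m jog '[[[0.7,0.7,0],[0,0,0],40],[[0.7,0.7,0],[0,0,0],40]]'
```

```text
clock: 8.55
eef_pos: [0.6116, 0.2005, 0.0543]
tcp_rot: [[-0.697, 0.626, 0.35], [-0.26, 0.234, -0.937], [-0.669, -0.744, -0.001]]
ft_force: [-0.4, -0.4, -2.1]
gripper_width: 0.563
```

```bash
python3 -m jog '[[[0.6,0.7,0],[0,0,0],40],[[0.6,0.7,0],[0,0,0],40]]'
```

```text
clock: 8.75
eef_pos: [0.6117, 0.2005, 0.0534]
tcp_rot: [[-0.697, 0.626, 0.35], [-0.26, 0.234, -0.937], [-0.669, -0.744, -0.001]]
ft_force: [0.5, -0.2, -2.0]
gripper_width: 0.567
```

```bash
python3 -m jog '[[[0.4,0.4,0],[0,0,0],40],[[0.4,0.4,0],[0,0,0],40]]'
```

```text
clock: 8.95
eef_pos: [0.6118, 0.2005, 0.0531]
tcp_rot: [[-0.697, 0.626, 0.35], [-0.26, 0.234, -0.937], [-0.669, -0.743, -0.001]]
ft_force: [0.6, 0.6, -2.2]
gripper_width: 0.563
```

```bash
python3 -m jog '[[[0.4,0.4,0],[0,0,0],40],[[0.4,0.4,0],[0,0,0],40]]'
```

```text
clock: 9.15
eef_pos: [0.6118, 0.2005, 0.053]
tcp_rot: [[-0.696, 0.627, 0.35], [-0.259, 0.235, -0.937], [-0.67, -0.743, -0.0]]
ft_force: [-2.4, -0.4, 2.1]
gripper_width: 0.564
```

```bash
python3 -m jog '[[[0.4,0.4,0],[0,0,0],40],[[0.4,0.4,0],[0,0,0],40]]'
```

```text
clock: 9.35
eef_pos: [0.6119, 0.2006, 0.053]
tcp_rot: [[-0.695, 0.628, 0.35], [-0.259, 0.235, -0.937], [-0.67, -0.742, -0.0]]
ft_force: [-3.2, -1.5, 5.7]
gripper_width: 0.564
```

Contact came where expected: the plate stops the head at TCP z 0.053, and about 6 N/mm of stiffness shows. I'll add a light preload and sweep along y.

```bash
python3 -m jog '[[[0.6,0.6,-1],[0,0,0],40],[[0.6,0.6,-3],[0,0,0],40],[[0.6,0.6,-5],[0,0,0],40],[[0.6,0.6,-7],[0,0,0],40],[[0.6,0.6,-8],[0,0,0],40]]' 80
```

```text
clock: 9.85
eef_pos: [0.6115, 0.2075, 0.0532]
tcp_rot: [[-0.693, 0.632, 0.348], [-0.257, 0.234, -0.938], [-0.673, -0.739, 0.0]]
ft_force: [1.3, -4.3, 5.7]
gripper_width: 0.559
```

```bash
python3 -m jog '[[[0,0,-2],[0,0,0],40],[[0,0,-4],[0,0,0],40],[[0,0,-6],[0,0,0],40],[[0,0,-8],[0,0,0],40]]'
```

```text
clock: 10.25
eef_pos: [0.6089, 0.2151, 0.0532]
tcp_rot: [[-0.693, 0.632, 0.348], [-0.257, 0.234, -0.938], [-0.674, -0.739, 0.0]]
ft_force: [1.3, -4.8, 4.9]
gripper_width: 0.565
```

```bash
python3 -m jog '[[[-1.9,2.3,0],[0,0,0],40],[[-1.9,2.3,2],[0,0,0],40],[[-1.9,2.3,4],[0,0,0],40],[[-1.9,2.3,6],[0,0,0],40],[[-1.9,2.3,8],[0,0,0],40],[[-1.9,2.3,10],[0,0,0],40]]'
```

```text
clock: 10.85
eef_pos: [0.6137, 0.2092, 0.0532]
tcp_rot: [[-0.691, 0.631, 0.353], [-0.261, 0.239, -0.935], [-0.675, -0.738, -0.0]]
ft_force: [-2.4, 6.4, 7.6]
gripper_width: 0.561
```

```bash
python3 -m jog '[[[0,0,2],[0,0,0],40],[[0,0,4],[0,0,0],40],[[0,0,6],[0,0,0],40],[[0,0,8],[0,0,0],40],[[0,0,10],[0,0,0],40]]'
```

```text
clock: 11.35
eef_pos: [0.6175, 0.1998, 0.0532]
tcp_rot: [[-0.69, 0.631, 0.353], [-0.26, 0.239, -0.936], [-0.675, -0.738, -0.0]]
ft_force: [-2.1, 4.7, 8.0]
gripper_width: 0.558
```

```bash
python3 -m jog '[[[0,0,2],[0,0,0],40],[[0,0,4],[0,0,0],40],[[0,0,6],[0,0,0],40],[[0,0,8],[0,0,0],40],[[0,0,10],[0,0,0],40]]'
```

```text
clock: 11.85
eef_pos: [0.6209, 0.1904, 0.0532]
tcp_rot: [[-0.69, 0.631, 0.353], [-0.26, 0.239, -0.936], [-0.675, -0.738, -0.0]]
ft_force: [-1.7, 4.8, 7.7]
gripper_width: 0.56
```

```bash
python3 -m jog '[[[0,0,2],[0,0,0],40],[[0,0,3.5],[0,0,0],40],[[-2.2,2,3.5],[0,0,0],40],[[-2.2,2,1.5],[0,0,0],40],[[-2.2,2,-0.5],[0,0,0],40],[[-2.2,2,-2.5],[0,0,0],40],[[-2.2,2,-4.5],[0,0,0],40]]'
```

```text
clock: 12.55
eef_pos: [0.6234, 0.193, 0.0531]
tcp_rot: [[-0.693, 0.632, 0.347], [-0.257, 0.234, -0.938], [-0.674, -0.739, 0.0]]
ft_force: [1.2, -4.6, 7.6]
gripper_width: 0.561
```

```bash
python3 -m jog '[[[0,0,-2],[0,0,0],40],[[0,0,-4],[0,0,0],40],[[0,0,-6],[0,0,0],40],[[0,0,-8],[0,0,0],40],[[0,0,-10],[0,0,0],40]]'
```

```text
clock: 13.05
eef_pos: [0.6204, 0.2024, 0.0532]
tcp_rot: [[-0.692, 0.633, 0.347], [-0.257, 0.234, -0.938], [-0.675, -0.738, 0.0]]
ft_force: [2.2, -4.7, 6.0]
gripper_width: 0.558
```

```bash
python3 -m jog '[[[0,0,-2],[0,0,0],40],[[0,0,-4],[0,0,0],40],[[0,0,-6],[0,0,0],40],[[0,0,-8],[0,0,0],40],[[0,0,-10],[0,0,0],40]]'
```

```text
clock: 13.55
eef_pos: [0.6169, 0.2119, 0.0532]
tcp_rot: [[-0.692, 0.633, 0.347], [-0.256, 0.234, -0.938], [-0.675, -0.738, 0.0]]
ft_force: [1.9, -4.1, 6.0]
gripper_width: 0.559
```

```bash
python3 -m jog '[[[0,0,-2],[0,0,0],40],[[0,0,-4],[0,0,0],40],[[0,0,-6],[0,0,0],40],[[-2.2,2.1,-6],[0,0,0],40],[[-2.2,2.1,-4],[0,0,0],40],[[-2.2,2.1,-2],[0,0,0],40],[[-2.2,2.1,0],[0,0,0],40],[[-2.2,2.1,2],[0,0,0],40]]'
```

```text
clock: 14.35
eef_pos: [0.6184, 0.2136, 0.0531]
tcp_rot: [[-0.691, 0.631, 0.353], [-0.26, 0.239, -0.936], [-0.675, -0.738, -0.0]]
ft_force: [-3.0, 6.4, 7.7]
gripper_width: 0.562
```

```bash
python3 -m jog '[[[0,0,2],[0,0,0],40],[[0,0,4],[0,0,0],40],[[0,0,6],[0,0,0],40],[[0,0,8],[0,0,0],40],[[0,0,10],[0,0,0],40]]'
```

```text
clock: 14.85
eef_pos: [0.6222, 0.2044, 0.0532]
tcp_rot: [[-0.69, 0.631, 0.353], [-0.26, 0.239, -0.935], [-0.675, -0.738, -0.0]]
ft_force: [-2.3, 5.7, 7.4]
gripper_width: 0.566
```

```bash
python3 -m jog '[[[0,0,2],[0,0,0],40],[[0,0,4],[0,0,0],40],[[0,0,6],[0,0,0],40],[[0,0,8],[0,0,0],40],[[0,0,10],[0,0,0],40]]'
```

```text
clock: 15.35
eef_pos: [0.6258, 0.1949, 0.0532]
tcp_rot: [[-0.69, 0.631, 0.353], [-0.26, 0.239, -0.936], [-0.675, -0.738, -0.0]]
ft_force: [-2.0, 5.2, 7.9]
gripper_width: 0.563
```

```bash
python3 -m jog '[[[0,0,2],[0,0,0],40],[[0,0,4],[0,0,0],40],[[0,0,6],[0,0,0],40],[[-2.3,2.2,6],[0,0,0],40],[[-2.3,2.2,4],[0,0,0],40],[[-2.3,2.2,2],[0,0,0],40],[[-2.3,2.2,0],[0,0,0],40],[[-2.3,2.2,-2],[0,0,0],40]]'
```

```text
clock: 16.15
eef_pos: [0.6294, 0.1952, 0.0532]
tcp_rot: [[-0.692, 0.633, 0.347], [-0.257, 0.234, -0.938], [-0.674, -0.738, 0.0]]
ft_force: [1.3, -4.6, 6.8]
gripper_width: 0.561
```

```bash
python3 -m jog '[[[0,0,-2],[0,0,0],40],[[0,0,-4],[0,0,0],40],[[0,0,-6],[0,0,0],40],[[0,0,-8],[0,0,0],40],[[0,0,-10],[0,0,0],40]]'
```

```text
clock: 16.65
eef_pos: [0.6263, 0.2046, 0.0531]
tcp_rot: [[-0.692, 0.633, 0.347], [-0.257, 0.234, -0.938], [-0.675, -0.738, 0.0]]
ft_force: [1.8, -4.8, 8.9]
gripper_width: 0.558
```

```bash
python3 -m jog '[[[0,0,-2],[0,0,0],40],[[0,0,-4],[0,0,0],40],[[0,0,-6],[0,0,0],40],[[0,0,-8],[0,0,0],40],[[0,0,-10],[0,0,0],40]]'
```

```text
clock: 17.15
eef_pos: [0.6229, 0.214, 0.0531]
tcp_rot: [[-0.692, 0.633, 0.347], [-0.256, 0.234, -0.938], [-0.675, -0.738, 0.0]]
ft_force: [1.5, -4.5, 7.0]
gripper_width: 0.563
```

```bash
python3 -m jog '[[[0,0,-2],[0,0,0],40],[[0,0,-4],[0,0,0],40],[[0,0,-6],[0,0,0],40],[[-2.3,2.2,-6],[0,0,0],40],[[-2.3,2.2,-4],[0,0,0],40],[[-2.3,2.2,-2],[0,0,0],40],[[-2.3,2.2,0],[0,0,0],40],[[-2.3,2.2,2],[0,0,0],40]]'
```

```text
clock: 17.95
eef_pos: [0.6246, 0.2158, 0.0531]
tcp_rot: [[-0.691, 0.631, 0.353], [-0.26, 0.239, -0.936], [-0.675, -0.738, -0.001]]
ft_force: [-2.2, 4.3, 8.4]
gripper_width: 0.56
```

```bash
python3 -m jog '[[[0,0,2],[0,0,0],40],[[0,0,4],[0,0,0],40],[[0,0,6],[0,0,0],40],[[0,0,8],[0,0,0],40],[[0,0,10],[0,0,0],40]]'
```

```text
clock: 18.45
eef_pos: [0.6282, 0.2068, 0.0532]
tcp_rot: [[-0.69, 0.632, 0.354], [-0.26, 0.239, -0.935], [-0.675, -0.737, -0.001]]
ft_force: [-2.9, 6.0, 8.1]
gripper_width: 0.567
```

```bash
python3 -m jog '[[[0,0,2],[0,0,0],40],[[0,0,4],[0,0,0],40],[[0,0,6],[0,0,0],40],[[0,0,8],[0,0,0],40],[[0,0,10],[0,0,0],40]]'
```

```text
clock: 18.95
eef_pos: [0.6319, 0.1973, 0.0532]
tcp_rot: [[-0.69, 0.632, 0.353], [-0.26, 0.239, -0.935], [-0.676, -0.737, -0.0]]
ft_force: [-1.2, 4.3, 7.9]
gripper_width: 0.562
```

```bash
python3 -m jog '[[[0,0,2],[0,0,0],40],[[0,0,4],[0,0,0],40],[[0,0,6],[0,0,0],40],[[-2.3,2.2,6],[0,0,0],40],[[-2.3,2.2,4],[0,0,0],40],[[-2.3,2.2,2],[0,0,0],40],[[-2.3,2.2,0],[0,0,0],40],[[-2.3,2.2,-2],[0,0,0],40]]'
```

```text
clock: 19.75
eef_pos: [0.6354, 0.1974, 0.0531]
tcp_rot: [[-0.692, 0.633, 0.348], [-0.257, 0.234, -0.938], [-0.675, -0.738, 0.0]]
ft_force: [0.2, -4.3, 7.3]
gripper_width: 0.56
```

```bash
python3 -m jog '[[[0,0,-2],[0,0,0],40],[[0,0,-4],[0,0,0],40],[[0,0,-6],[0,0,0],40],[[0,0,-8],[0,0,0],40],[[0,0,-10],[0,0,0],40]]'
```

```text
clock: 20.25
eef_pos: [0.6322, 0.2069, 0.0531]
tcp_rot: [[-0.692, 0.633, 0.348], [-0.257, 0.234, -0.938], [-0.675, -0.738, 0.001]]
ft_force: [1.7, -5.6, 7.4]
gripper_width: 0.557
```

```bash
python3 -m jog '[[[0,0,-2],[0,0,0],40],[[0,0,-4],[0,0,0],40],[[0,0,-6],[0,0,0],40],[[0,0,-8],[0,0,0],40],[[0,0,-10],[0,0,0],40]]'
```

```text
clock: 20.75
eef_pos: [0.6288, 0.2163, 0.0531]
tcp_rot: [[-0.692, 0.633, 0.347], [-0.256, 0.234, -0.938], [-0.675, -0.738, -0.0]]
ft_force: [1.2, -5.3, 8.7]
gripper_width: 0.561
```

```bash
python3 -m jog '[[[0,0,-2],[0,0,0],40],[[0,0,-4],[0,0,0],40],[[0,0,-6],[0,0,0],40],[[-2.3,2.1,-6],[0,0,0],40],[[-2.3,2.1,-4],[0,0,0],40],[[-2.3,2.1,-2],[0,0,0],40],[[-2.3,2.1,0],[0,0,0],40],[[-2.3,2.1,2],[0,0,0],40]]'
```

```text
clock: 21.55
eef_pos: [0.6301, 0.2185, 0.0531]
tcp_rot: [[-0.69, 0.631, 0.353], [-0.26, 0.239, -0.935], [-0.675, -0.738, -0.001]]
ft_force: [-2.8, 5.1, 10.2]
gripper_width: 0.564
```

```bash
python3 -m jog '[[[0,0,2],[0,0,0],40],[[0,0,4],[0,0,0],40],[[0,0,6],[0,0,0],40],[[0,0,8],[0,0,0],40],[[0,0,10],[0,0,0],40]]'
```

```text
clock: 22.05
eef_pos: [0.6326, 0.2094, 0.051]
tcp_rot: [[-0.692, 0.628, 0.356], [-0.262, 0.24, -0.935], [-0.672, -0.74, -0.001]]
ft_force: [-0.1, 16.2, 2.7]
gripper_width: 0.562
```

```bash
python3 -m jog '[[[0,0,2],[0,0,0],40],[[0,0,4],[0,0,0],40],[[0,0,6],[0,0,0],40],[[0,0,8],[0,0,0],40],[[0,0,10],[0,0,0],40]]'
```

```text
clock: 22.55
eef_pos: [0.6333, 0.2079, 0.052]
tcp_rot: [[-0.685, 0.627, 0.371], [-0.271, 0.254, -0.929], [-0.677, -0.736, -0.004]]
ft_force: [-6.9, 42.0, 3.0]
gripper_width: 0.558
```

It dropped: z fell by 2 mm and the head is caught laterally. I'll back off the side push first, then ease down.

```bash
python3 -m jog '[[[0,0,-4],[0,0,0],40],[[0,0,-8],[0,0,0],40],[[0,0,-8.5],[0,0,0],40]]'
```

```text
clock: 22.85
eef_pos: [0.6334, 0.2089, 0.0515]
tcp_rot: [[-0.691, 0.629, 0.356], [-0.263, 0.24, -0.934], [-0.673, -0.739, -0.001]]
ft_force: [-0.7, 10.0, 3.6]
gripper_width: 0.56
```

```bash
python3 -m jog '[[[0.7,0.7,0],[0,0,0],40],[[1.3,1.5,0],[0,0,0],40],[[1.3,1.5,0],[0,0,0],40]]'
```

```text
clock: 23.15
eef_pos: [0.6338, 0.2091, 0.0511]
tcp_rot: [[-0.689, 0.631, 0.357], [-0.263, 0.242, -0.934], [-0.676, -0.737, -0.001]]
ft_force: [-3.7, 12.1, 10.6]
gripper_width: 0.562
```

```bash
python3 -m jog '[[[0,0,-1.5],[0,0,0],40],[[0,0,-2.5],[0,0,0],40],[[0,0,-2.5],[0,0,0],40]]'
```

```text
clock: 23.45
eef_pos: [0.6336, 0.2097, 0.05]
tcp_rot: [[-0.691, 0.63, 0.354], [-0.261, 0.239, -0.935], [-0.674, -0.739, -0.0]]
ft_force: [1.6, 8.5, 1.2]
gripper_width: 0.557
```

```bash
python3 -m jog '[[[0.7,0.7,-1],[0,0,0],40],[[1,1.1,-2],[0,0,0],40],[[1,1.1,-2],[0,0,0],40]]'
```

```text
clock: 23.75
eef_pos: [0.6327, 0.2106, 0.0473]
tcp_rot: [[-0.694, 0.629, 0.352], [-0.261, 0.236, -0.936], [-0.672, -0.741, -0.0]]
ft_force: [2.6, 5.3, 0.8]
gripper_width: 0.557
```

```bash
python3 -m jog '[[[0.7,0.7,0],[0,0,0],40],[[0.9,1.0,0],[0,0,0],40],[[0.9,1.0,0],[0,0,0],40]]'
```

```text
clock: 24.05
eef_pos: [0.6328, 0.2106, 0.0462]
tcp_rot: [[-0.693, 0.629, 0.352], [-0.26, 0.237, -0.936], [-0.672, -0.74, -0.0]]
ft_force: [2.4, 5.9, 1.4]
gripper_width: 0.556
```

```bash
python3 -m jog '[[[0.4,0.4,-0.8],[0,0,0],40],[[0.7,0.8,-1.2],[0,0,0],40],[[0.7,0.8,-1.2],[0,0,0],40]]'
python3 - <<'E'
from h import *
s=observe();G=s["eef_pos"]-.0187*np.array(s["tcp_rot"])[:,1];d=G[:2]-[.614,.201];c,q=np.cos(.354),np.sin(.354)
print(G,d@[c,q],d@[-q,c],s["torque"])
crop(shot("side"),170,320,70,205,5,"s5");crop(shot("top"),90,240,110,250,5,"t5")
E
```

```text
clock: 24.35
eef_pos: [0.6329, 0.2107, 0.0462]
tcp_rot: [[-0.693, 0.631, 0.35], [-0.259, 0.235, -0.937], [-0.673, -0.74, 0.0]]
ft_force: [-0.7, 0.5, 7.6]
gripper_width: 0.559
[0.6211 0.2063 0.06  ] 0.008531830748258992 0.0025199115271723658 [ 0.2045 -0.3858  0.1416]
```

View pics/s5.png

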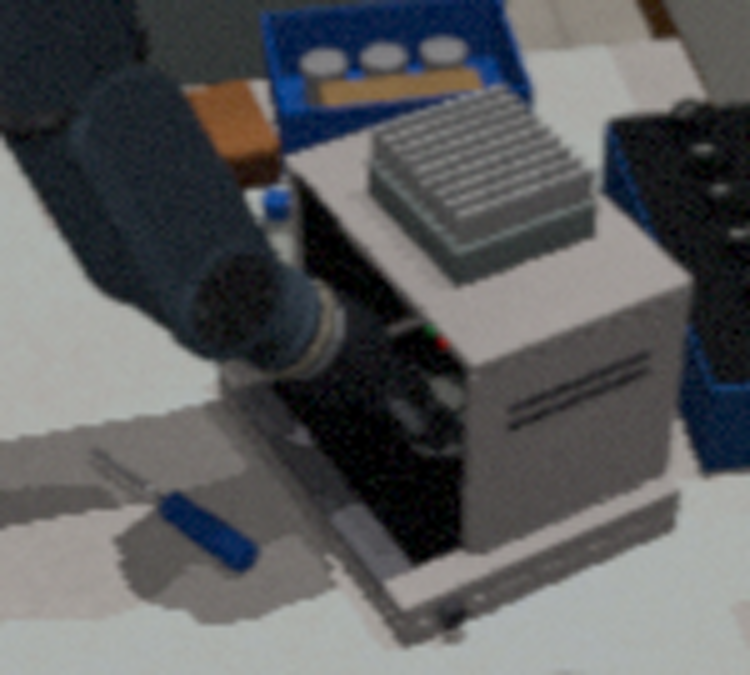

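Contact now bottoms at TCP z 0.0462, 6.9 mm below the plate contact, and the lateral force is near zero. The side view shows the head held inside the box at about (259,148). Next I unload and release.

```bash
python3 -m jog '[[[-0.6,-0.7,0],[0,0,0],40],[[-0.6,-0.7,0],[0,0,0],75],[[-0.6,-0.7,0],[0,0,0],75],[[-0.6,-0.7,0],[0,0,0],75],[[-0.6,-0.7,0],[0,0,0],75],[[-0.6,-0.7,0],[0,0,0],75],[[-0.6,-0.7,0],[0,0,0],75]]'
```

```text
clock: 25.15
eef_pos: [0.6307, 0.2105, 0.045]
tcp_rot: [[-0.697, 0.626, 0.35], [-0.26, 0.234, -0.937], [-0.668, -0.744, -0.001]]
ft_force: [-1.2, -0.8, -0.3]
gripper_width: 0.873
```

```bash
python3 -m jog '[[[0,-10,0],[0,0,0],75],[[0,-25,0],[0,0,0],75],[[0,-45,0],[0,0,0],75],[[0,-70,0],[0,0,0],75],[[0,-95,0],[0,0,0],75],[[0,-120,0],[0,0,0],75],[[0,-120,0],[0,0,0],75],[[0,-120,0],[0,0,0],75],[[0,-120,0],[0,0,0],75]]'
python3 - <<'E'
from h import *
crop(shot("side"),170,320,70,205,5,"s6");crop(shot("top"),90,240,110,250,5,"t6")
E
```

```text
clock: 26.05
eef_pos: [0.5564, 0.1824, 0.1345]
tcp_rot: [[-0.696, 0.627, 0.35], [-0.26, 0.234, -0.937], [-0.669, -0.743, -0.0]]
ft_force: [-0.0, -0.3, 0.0]
gripper_width: 0.878
```

View pics/s6.png

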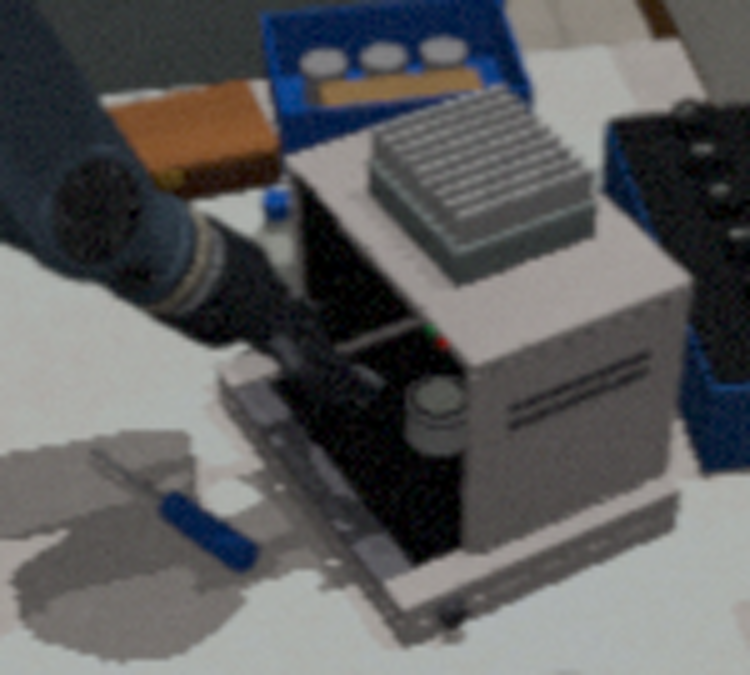

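View pics/t6.png

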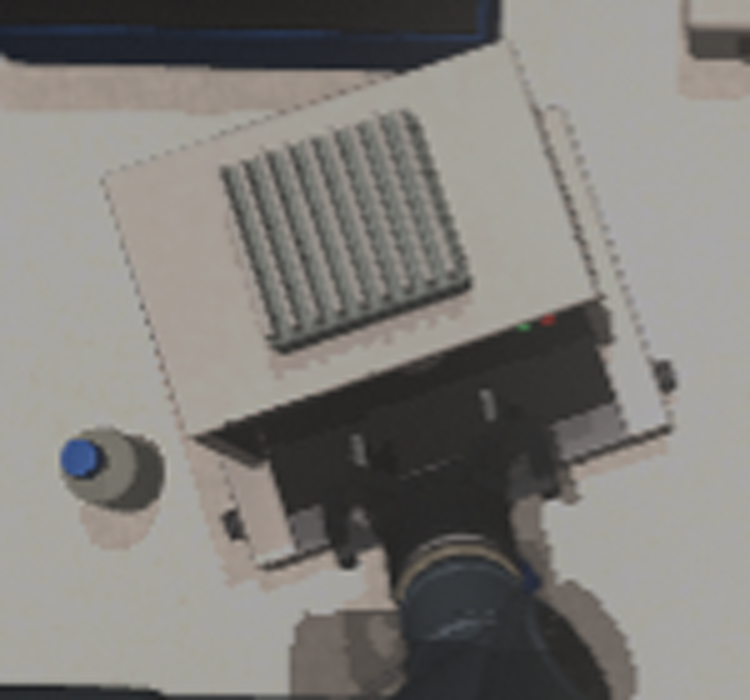

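The side view shows the head standing upright and free inside the box, with its diffuser centre at about (257,149). The fingers are clear of it, and the cleaner and driver have not moved. I'll check its height and tilt numerically.

```bash
python3 -m jog '[[[-40,-70,0],[0,0,0],75],[[-40,-70,0],[0,0,0],75],[[-40,-70,0],[0,0,0],75],[[-40,-70,0],[0,0,0],75]]'
python3 - <<'E'
from h import *
im=shot("side"); c=im[130:175,235:275]
g=cv2.convertScaleAbs(cv2.resize(c,None,fx=14,fy=12,interpolation=cv2.INTER_CUBIC) ,alpha=1.8,beta=0)
cv2.imwrite("pics/s7.png",g)
for z in(.075,.082): print(z,proj("side",[[.6211,.2063,z]]))
print("foot in seat",proj("side",[[.6211,.2063,.034]]), plane("side",(257.0,148.8),.075))
for n in("side","top"):
  a=cv2.imread(f"pics/{n}0.png"); b=im if n=="side" else shot("top"); cv2.imwrite(f"pics/d_{n}.png",np.hstack([a,b])[:, :] if 0 else cv2.resize(b,None,fx=1.5,fy=1.5))
E
```

```text
clock: 26.55
eef_pos: [0.5406, 0.1767, 0.2152]
tcp_rot: [[-0.694, 0.629, 0.351], [-0.261, 0.235, -0.936], [-0.671, -0.741, 0.001]]
ft_force: [0.0, -0.1, -0.8]
gripper_width: 0.877
0.075 [[257.3644 148.6778]]
0.082 [[257.3707 147.2334]]
foot in seat [[257.3278 156.927 ]] [0.6197 0.2059 0.075 ]
```

View pics/s7.png

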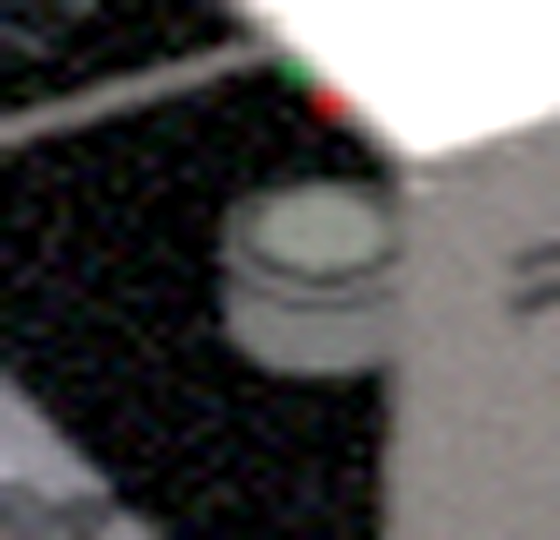

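View pics/d_side.png

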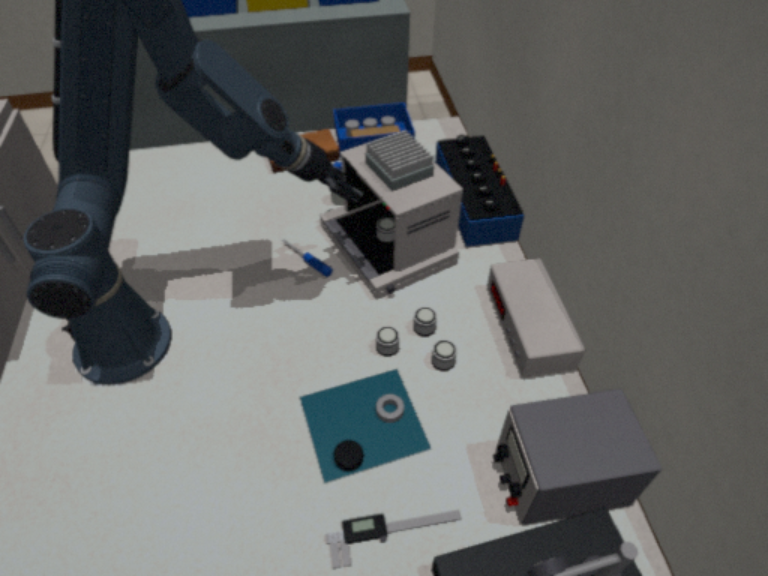

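The diffuser centre measures (257.4,148.8) against (257.4,148.7) predicted for a fully seated head; a head still on the plate would be at row 147.2. The head looks upright, nothing touches the robot, and the bystanders are where they started. I'm handing in.

```bash
python3 -c "
from plant import workorder,observe
print(workorder.sign_off(), observe()['clock'])"
```

```text
the job is handed in; nothing more can be done
the job is handed in; nothing more can be done
```

The light-sensor head is seated in the hidden recess, upright and released, and the hand is well clear. I handed the job in at about 26.6 s of the 72 s allowed; no verdict is reported.

**What I did:** I gripped the head on the mat with the tool leaning 42°, lowered it in front of the roof edge and set it on the seat plate. I then slid it under about 10 N along lines 2.5–4 mm apart. It dropped in about 8.5 mm behind and 2.5 mm left of the mid-travel point, inside the 25 mm limit. After easing off the side push, I lowered it until it bottomed, opened the fingers and backed out along the tool axis.

**Last checks:**
- **Depth:** the head stopped 6.9 mm below plate level, with about 9 N of contact. In the side picture its diffuser centre was at row 148.8, against 148.7 predicted for fully seated and 147.2 for still on the plate. That gap is only about 1.4 pixels, so the depth rests mainly on the 6.9 mm drop.
- **Upright:** it looked upright in the side picture; I did not measure the angle. The roof hid it from the top camera.
- **Clear of the robot:** the wrist force read about zero.
- **Bystanders:** all looked unmoved in the last side picture; I did not measure them.

**What went less well:**
- The first lean direction flipped the wrist near the edge of its reach, so I changed it before gripping.
- The wrist force reached about 42 N sideways when the head caught the seat wall, against the 80 N limit.
- The two cameras disagreed by about 5 mm on the box position. I used their mean, which the hood corners confirmed.

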